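Tip three nuts out of the bench feeder into a tray

ROBOT

A 7-joint arm with a two-finger parallel gripper is mounted at the origin on the work surface; the furniture and walls round the work are solid. World frame = base frame: x ahead of the robot, y to its left, z up, the work surface at z = 0. Lengths are in mm, angles in rad, forces in N, time in s.
With the tool pointing down it reaches from about 400 to 850 mm from the base axis. Payload 4.4 kg.
Tool frame: the origin (TCP) lies on the centre line of the jaws, within the pads' length; the fingertips stand 25 mm ahead of it and the grasp point (between the pads) lies 6 mm ahead of it (tip_reach is the distance from the TCP to the fingertips, in mm); z points along the fingers, y is the line along which they close (so a half turn about z gives the same grasp; the last joint's range is limited). The gripper opens to 94 mm and grips with 3 to 60 N. Pads are 16 mm wide; open, the fingers measure 119 mm over their backs; the gripper's body (75 mm by 177 mm) begins 78 mm behind the grasp point.
Start: joints at [1.198, 0.628, 0.038, 1.517, -0.027, 0.996, -0.02], TCP at [196.334, -619.654, 230.478] pointing down, gripper open.
Joint ranges: [-3.06, 3.06], [-0.37, 2.12], [-1.25, 1.32], [0.18, 2.47], [-1.1, 4.24], [0.23, 1.98], [-2.94, 2.94]. Speed limits (rad/s): [2.57, 2.57, 3.14, 3.14, 3.14, 3.14, 3.14].

INTERFACE

Orientations are given as a unit quaternion [x, y, z, w].
In Python, from plant import * gives the robot as it stands.
- The arm moves only by the shell command python3 -m jog 'ROWS' [FORCE]. ROWS is a JSON object whose one key "rows" holds a list that holds one entry, the list of rows, each a list of 5 numbers: the opening, from 0 (shut) to 1 (fully open), then the shift along the tool's x, y, z in mm, then the turn about the tool's z in degrees. In form: {"rows": [[[claw, x, y, z, yaw], ...]]}. A call has 1 to 12 rows; each row is the pose to reach, as a shift and turn from the pose commanded when the call began, along the tool's axes at that moment; what a row does not reach only later rows make up. A row lasts 1/8 s, in which the tool goes at most 62.5 mm and 10.7 degrees, less where a joint would pass 70% of its speed; a pose out of reach is approached as far as the arm can. A call with a gripper value outside its range is refused whole. The fingers move at their own pace and stop on an object; FORCE is the grip in N (left out, the last holds). Time passes only in rows, so rows that repeat a pose let the fingers close. It gives the time, the measured TCP pose, the force, the opening and the grip force at its end, in the units of the state.
- get_obs(): the state, without advancing time (a new reading comes with each control period).
- camera(name): name is "scene" or "top" or "wrist"; returns a dict with "color" (400x640x3 uint8, red, green, blue), "intrinsics" (3x3 intrinsics, pixels), "extrinsics" (4x4, takes a point from camera to world coordinates). Camera axes: x right, y down, z forward; pixel columns grow to the right and rows downward; lengths in mm; the calibration is good to about 2 mm. A picture is of the moment at which its call begins. There is no depth.
- sign_off(): hands the job in; it is judged then, once.
Trained networks look in a picture, given as the dict that the camera call returned (one of the last four; its "shot" number tells which), for a name from the list of things; names that differ only in an ending like _2 or _b are one class to them, and where a whole thing is asked for, a point or a joint stands for the part that bears it (a point fixed in the world has none). Each returns a list of dicts, best first, with "confidence" (0 to 1); they miss things now and then, are a little off and sometimes report something else, mostly with a low value. They report only what shows in the picture. A call takes as long as a camera call.
- find_in(picture, name): "extent" ([left, top, right, bottom] in pixels, round what is visible of it).
The state is a dict: "time_s": time; "joints": joint angles; "qd": joint speeds; "joint_efforts": joint torques, N m; "tcp_pos": TCP position; "orientation": TCP orientation; "force": force on the tool from outside, world axes, zero at the start; "ft_torque": the same for the moment, N m; "grip_width": opening from 0.0 (shut) to 1.0 (fully open); "gripper_force": force on a finger pad.
Only numpy, scipy, OpenCV 4.12 (cv2) and the standard library are available. Lean on these libraries where they do the work, as an engineer would, in place of code of your own. Each camera call takes 0.05 s, during which the arm holds its last target. There are 200 camera calls.

TASK

Make up a set of three nuts from the nut feeder on the bench. Push the red tray under the lip of the trough, press the lever down until the nuts begin to shift, and hold it about there so that just three of the six drop into the tray; then let the trough settle back level and push its yellow shutter down over the mouth until it snaps home in its spring clips. Do not knock the oil can over.

Things in the scene. Friction and masses are not known exactly. Their poses are not given: they have to be found in the camera images.
- feeder: fixed green stand of the nut feeder. Origin: on the bench, below the trough's trunnion. The trough pours towards its -y; its +x side (away from the robot) carries the lever. Base plate 86 mm wide in x, ending on the pour side in a rubber bumper 16 mm high, face at y = -42 mm: the stop for the tray. Two cheeks 152 mm high at x = +-31 mm
- trough (a joint): steel trough that tips on a trunnion along the stand's x, 120 mm above the bench: rad, 0 = level, at rest; grows to 0.87 as the lip goes down. A counterweight brings it back to 0 when the lever is let go. The nuts start to slide at 0.43 to 0.65 rad, different each time, gather at the turned-up lip, drop over it one by one within 0.1 rad more, and stop when it is eased back by 0.05
- lip (a point): middle of the trough's mouth, in the plane of its floor: level, 128 mm above the bench, 100 mm from the trunnion. Turns with the trough: y runs along the floor to the tail (206 mm away), z up from the floor. Open channel 33 mm wide, walls 30 mm high, floor 8 mm above the trunnion axis; its last 26 mm before the mouth turn up by 8 degrees, so that the edge is 4 mm higher
- lever_grip (a point): centre of the lever's black grip, a bar 23 mm in diameter and 42 mm long along the stand's x, turning with the trough. With the trough level it stands 79 mm to the +x side of the trough's middle, 70 mm in front of the trunnion and 138 mm above the bench; pressing its top down tips the trough. It takes 3 to 8 N
- shutter (a joint): yellow sheet-steel shutter at the mouth, hinged on top of the trough's walls: rad, 0 = shut (hanging straight down over the mouth), grows as its free edge swings out and up, to 2.4. It stays where it is left. Below 0.4 rad two sprung white rollers, 38 mm apart, resist at its sides: a level push of 8 to 14 N near its free edge takes it past them, and they hold it shut at 0
- shutter_edge (a point): middle of the shutter's free edge, 34 mm from the hinge; the shutter is 41 mm wide, 36 mm long and 2.5 mm thick
- shutter_hinge (a point): middle of the shutter's hinge line, parallel to the stand's x: 3 mm outside the lip and 31 mm above the trough's floor, 159 mm above the bench with the trough level; turns with the trough
- tray: loose red plastic tray, open on top, 110 (x) x 150 (y) x 28 mm high, walls and floor 3 mm, about 0.35 kg. Origin: centre of its underside. Its ends along y are alike. Against the stop and in line with the trough, its origin is 117 mm from the stand's origin on the pour side
- nut_1: galvanised hex nut, 24 mm across flats, 27 mm across corners, 15 mm high, about 50 g, first behind the lip; origin: centre of its underside, z along its axis
- nut_2: galvanised hex nut, 24 mm across flats, 27 mm across corners, 15 mm high, about 50 g, second from the lip; origin: centre of its underside, z along its axis
- nut_3: galvanised hex nut, 24 mm across flats, 27 mm across corners, 15 mm high, about 50 g, third from the lip, the last that shall go into the tray; origin: centre of its underside, z along its axis
- nut_4: galvanised hex nut, 24 mm across flats, 27 mm across corners, 15 mm high, about 50 g, fourth from the lip, the first that shall stay; origin: centre of its underside, z along its axis
- nut_5: galvanised hex nut, 24 mm across flats, 27 mm across corners, 15 mm high, about 50 g, fifth from the lip; origin: centre of its underside, z along its axis
- nut_6: galvanised hex nut, 24 mm across flats, 27 mm across corners, 15 mm high, about 50 g, last, nearest the tail; origin: centre of its underside, z along its axis
- oil_can: loose white and green oil can with a red spout, 66 mm in diameter, 183 mm high, at the right; origin: centre of its underside
- spray_can: fixed red, yellow and white spray can, 66 mm in diameter, 192 mm high, at the right; origin: centre of its underside

How it is judged:
By the outcome, as a careful person would: the job done as asked, in the order asked, and still so for the second after the job is handed in, with the robot touching nothing.
It also fails if it takes over 72 s, if anything falls off the work surface, if the arm or the gripper's body presses on something with over 40 N, if the wrist force passes 120 N, or if a joint passes its speed limit or range.

## Working session

There is one attempt and no reset: what is moved stays moved. The work goes in short steps, Python scripts to look and compute and a shell command to move; the robot and the scene stay as the last step left them, time stands still between calls to the robot, and variables do not carry over. Pictures are saved under pics/ and viewed, at most 10 in all, crops included, and the job is handed in when it is done.

```bash
ls; mkdir -p pics; cat > h.py <<'E'
from plant import *
import numpy as np, cv2
from scipy.spatial.transform import Rotation as R
def save(p,n,box=None,s=1):
    im=p["color"][:,:,::-1]
    if box: im=im[box[1]:box[3],box[0]:box[2]]
    im=cv2.resize(im,None,fx=s,fy=s,interpolation=cv2.INTER_CUBIC); cv2.imwrite("pics/"+n,im)
def ray(p,u,v):
    K=np.array(p["intrinsics"]);E=np.array(p["extrinsics"])
    d=E[:3,:3]@np.linalg.solve(K,[u,v,1.]); return E[:3,3],d/np.linalg.norm(d)
def atz(p,u,v,z):
    o,d=ray(p,u,v); return o+d*(z-o[2])/d[2]
def tri(obs):
    A=0;b=0
    for p,u,v in obs:
        o,d=ray(p,u,v);M=np.eye(3)-np.outer(d,d);A=A+M;b=b+M@o
    return np.linalg.solve(A,b)
def proj(p,X):
    E=np.linalg.inv(np.array(p["extrinsics"]));c=E[:3,:3]@np.array(X,float)+E[:3,3];q=np.array(p["intrinsics"])@c;return q[:2]/q[2]
def st():
    o=get_obs();print("t",o["time_s"],"tcp",np.round(o["tcp_pos"],1),"F",np.round(o["force"],1),"g",o["grip_width"]);print(np.round(R.from_quat(o["orientation"]).as_matrix(),3));return o
E
python3 - <<'E'
from h import *
st()
S=camera("scene");T=camera("top")
a=np.hstack([S["color"],T["color"]])
save(S,"s.png");save(T,"t.png")
for p,n in((S,"scene"),(T,"top")):
    print(n,np.round(p["extrinsics"],2).tolist(),np.round(p["intrinsics"],0).tolist())
    for k in ["feeder","trough","lever_grip","shutter","tray","oil_can","spray_can","nut_1"]:
        print(k,[(np.round(f["extent"]).tolist(),round(f["confidence"],2)) for f in find_in(p,k)][:6])
E
```

```text
pics
t 0.0 tcp [ 196.2 -619.1  229.6] F [-1.2 -0.   0.7] g 1.0018932617145777
[[ 0.953  0.302 -0.001]
 [ 0.302 -0.953  0.002]
 [-0.    -0.002 -1.   ]]
scene [[-0.58, -0.57, 0.58, -234.98], [-0.81, 0.42, -0.4, 435.75], [-0.02, -0.71, -0.71, 972.08], [0.0, 0.0, 0.0, 1.0]] [[436.0, 0.0, 311.0], [0.0, 436.0, 198.0], [0.0, 0.0, 1.0]]
feeder [([196.0, 195.0, 294.0, 288.0], 0.78), ([276.0, 200.0, 293.0, 217.0], 0.67)]
trough [([199.0, 196.0, 292.0, 258.0], 0.96)]
lever_grip [([198.0, 194.0, 295.0, 256.0], 0.67)]
shutter [([276.0, 201.0, 295.0, 217.0], 0.59), ([310.0, 186.0, 370.0, 229.0], 0.33)]
tray [([313.0, 184.0, 371.0, 230.0], 0.65)]
oil_can [([417.0, 155.0, 439.0, 201.0], 0.79)]
spray_can [([374.0, 126.0, 404.0, 178.0], 0.8), ([195.0, 194.0, 292.0, 258.0], 0.71), ([414.0, 155.0, 439.0, 198.0], 0.58)]
nut_1 [([279.0, 199.0, 291.0, 219.0], 0.24)]
top [[-0.0, -0.99, 0.12, 353.37], [-1.0, -0.0, -0.02, -59.78], [0.02, -0.12, -0.99, 1198.9], [0.0, 0.0, 0.0, 1.0]] [[446.0, 0.0, 319.0], [0.0, 446.0, 197.0], [0.0, 0.0, 1.0]]
feeder [([166.0, 168.0, 272.0, 224.0], 0.78)]
trough [([169.0, 167.0, 272.0, 222.0], 0.63)]
lever_grip [([171.0, 166.0, 276.0, 222.0], 0.93), ([206.0, 192.0, 210.0, 204.0], 0.41)]
shutter [([256.0, 198.0, 278.0, 219.0], 0.74), ([318.0, 178.0, 379.0, 226.0], 0.47)]
tray [([318.0, 176.0, 380.0, 225.0], 0.58), ([258.0, 199.0, 279.0, 221.0], 0.43)]
oil_can [([435.0, 227.0, 472.0, 256.0], 0.65), ([318.0, 178.0, 379.0, 225.0], 0.46)]
spray_can [([424.0, 164.0, 464.0, 200.0], 0.57), ([254.0, 199.0, 278.0, 221.0], 0.22)]
nut_1 [([238.0, 200.0, 246.0, 211.0], 0.56), ([216.0, 198.0, 224.0, 208.0], 0.52), ([206.0, 194.0, 211.0, 206.0], 0.48), ([227.0, 196.0, 238.0, 208.0], 0.46)]
```

```bash
python3 - <<'E'
import cv2,numpy as np
s=cv2.imread("pics/s.png")[110:310,180:450];t=cv2.imread("pics/t.png")[140:280,150:480]
s=cv2.resize(s,None,fx=1.0*400/270*1.35,fy=2,interpolation=3)[:, :]
t=cv2.resize(t,None,fx=2.4,fy=2.4,interpolation=3)[:, :790]
cv2.imwrite("pics/t2.png",t)
s=cv2.resize(cv2.imread("pics/s.png")[110:310,180:450],None,fx=2.9,fy=2.9,interpolation=3);cv2.imwrite("pics/s2.png",s)
E
```

```text
(no output)
```

View pics/t2.png

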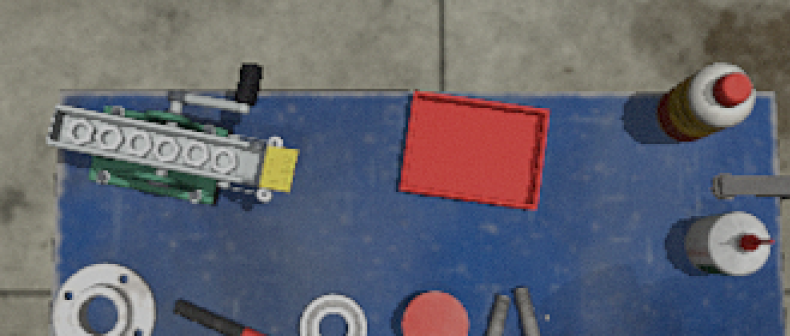

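View pics/s2.png

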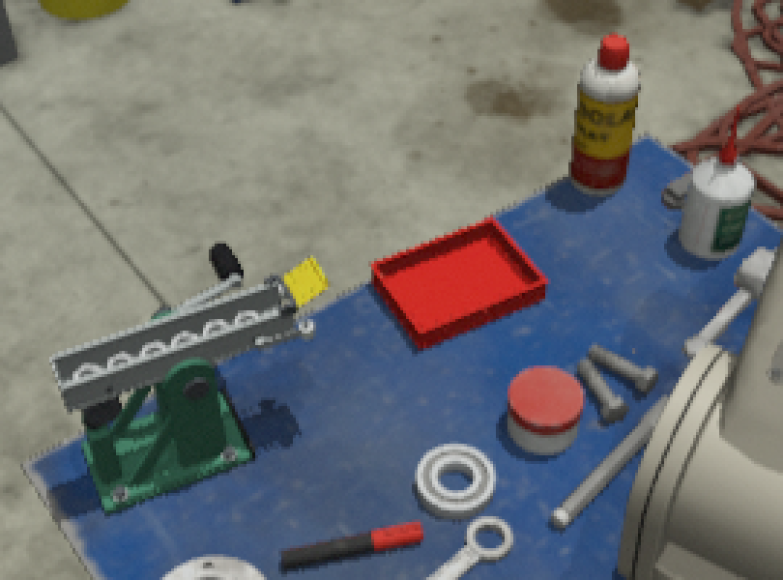

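The top view shows the feeder at left, pouring to the right (-y): grip at (254,175), raised shutter around (267,210). The red tray is at (322–379, 178–227), near the bench's far edge. The cans are at far right (440–460, 182 and 240), out of the way.

```bash
cat > fit.py <<'E'
from h import *
from scipy.optimize import least_squares
S=camera("scene");T=camera("top")
t=lambda x,y:(T,x/2.4+150,y/2.4+140)
s=lambda x,y:(S,x/2.9+180,y/2.9+110)
for n,a,b in [("grip",t(250,84),s(226,261)),("shutter c",t(280,169),s(305,282)),("tray++",t(413,92),s(372,266)),("tray+-",t(549,108),s(491,220)),("tray--",t(537,210),s(547,281)),("tray-+",t(401,191),s(422,335)),("nut6",t(80,131),s(88,370)),("nut1",t(226,160),s(245,315)),("oilcap",t(768,242),s(735,118)),("benchNE",t(775,92),s(648,140)),("benchNW",t(60,92),s(25,465))]:
    print(n,np.round(tri([a,b])),"z0 top",np.round(atz(*a,0)[:2]))
c=[(1,1,t(413,92)),(1,-1,t(549,108)),(-1,-1,t(537,210)),(-1,1,t(401,191)),(1,1,s(372,266)),(1,-1,s(491,220)),(-1,-1,s(547,281)),(-1,1,s(422,335))]
def W(q,l): 
    return np.array([q[0]+np.cos(q[2])*l[0]-np.sin(q[2])*l[1],q[1]+np.sin(q[2])*l[0]+np.cos(q[2])*l[1],l[2]])
def run(obs,x0):
    f=lambda q:np.concatenate([proj(o[0],W(q,l))-np.array(o[1:]) for l,o in obs])
    r=least_squares(f,x0,loss="soft_l1");print(np.round(r.x,3));print(np.round(r.fun.reshape(-1,2),1).tolist());return r.x
run([((55*a,75*b,28),o) for a,b,o in c],[500,-150,-.12])
obs=[((79,-70,138),t(250,84)),((79,-70,138),s(226,261))]
obs+=[((21,103-206-0,158),t(0,0))] if 0 else []
# trough tail top corners
obs+=[((-18,106,158),t(48,143)),((18,106,158),t(57,106)),((18,106,158),s(52,356)),((-18,106,158),s(68,393))]
f=run(obs,[500,150,-.19])
for k in ((0,-103,159),(0,-42,8),(79,-70,138),(0,-117,0)): print(k,np.round(W(f,k),1), np.round((proj(T,W(f,k))-[150,140])*2.4), np.round((proj(S,W(f,k))-[180,110])*2.9))
a=[W(f,(0,y,143)) for y in (100,-100)]
E
python3 fit.py
```

```text
grip [533.  78. 139.] z0 top [558.  97.]
shutter c [446.  45. 163.] z0 top [461.  62.]
tray++ [543. -90.  24.] z0 top [549. -87.]
tray+- [ 527. -241.   17.] z0 top [ 531. -242.]
tray-- [ 413. -224.   25.] z0 top [ 415. -226.]
tray-+ [434. -75.  23.] z0 top [437. -74.]
nut6 [485. 244. 146.] z0 top [504. 287.]
nut1 [457. 101. 146.] z0 top [471. 123.]
oilcap [ 376. -426.  167.] z0 top [ 380. -485.]
benchNE [ 552. -509.  -20.] z0 top [ 550. -500.]
benchNW [547. 310.  -6.] z0 top [548. 311.]
[ 4.77380e+02 -1.55436e+02 -1.29000e-01]
[[0.5, 1.1], [-0.2, 1.7], [0.2, 0.3], [0.2, 0.8], [-1.4, -0.7], [-0.6, -1.3], [-0.5, -0.5], [-0.8, -0.9]]
[ 4.69108e+02  1.62540e+02 -1.87000e-01]
[[0.1, 0.2], [-0.8, 0.3], [0.8, 0.5], [0.5, 0.9], [-0.3, -0.2], [-2.0, -2.7]]
(0, -103, 159) [450.   61.3 159. ] [264. 166.] [287. 290.]
(0, -42, 8) [461.3 121.3   8. ] [226. 168.] [239. 419.]
(79, -70, 138) [533.7  79.1 138. ] [250.  85.] [224. 262.]
(0, -117, 0) [447.4  47.6   0. ] [293. 181.] [311. 398.]
```

```bash
cat > go.py <<'E'
import sys
from h import *
# usage: go.py x y z angle_deg_of_tool_y
x,y,z,a=map(float,sys.argv[1:5]);o=st()
M=R.from_quat(o["orientation"]).as_matrix();d=M.T@(np.array([x,y,z])-o["tcp_pos"])
c=np.degrees(np.arctan2(M[1,1],M[0,1]));w=-(a-c);w=(w+90)%180-90
print("shift",np.round(d,1),"yaw",round(w,1),"joints",np.round(o["joints"],2))
E
python3 go.py 522 -227 33 -7.4
```

```text
t 1.0 tcp [ 196.4 -619.7  230.5] F [ 0.2  0.6 -0.6] g 0.9955062612076344
[[ 0.953  0.302  0.   ]
 [ 0.302 -0.953 -0.   ]
 [ 0.     0.    -1.   ]]
shift [ 429.  -276.   197.5] yaw -65.0 joints [ 1.2   0.63  0.04  1.52 -0.03  1.   -0.02]
```

```bash
python3 -m jog '{"rows":[[[0.4,0,0,-55,0],[0.4,30,-20,-100,0],[0.4,75,-48,-100,-8],[0.4,120,-78,-100,-16],[0.4,170,-110,-100,-25],[0.4,220,-140,-100,-35],[0.4,270,-174,-100,-45],[0.4,320,-206,-100,-55],[0.4,370,-238,-80,-65],[0.4,415,-267,-40,-65],[0.4,429,-276,0,-65],[0.4,429,-276,50,-65]]]}' 20; python3 go.py 522 -227 33 -7.4; python3 - <<'E'
from h import *
p=camera("wrist");save(p,"w1.png")
print(find_in(p,"tray")[:2]);print(proj(p,[522,-227,28]))
E
```

```text
time_s: 2.5
tcp_pos: [524.2, -224.8, 179.9]
orientation: [0.75, 0.661, 0.001, 0.001]
force: [-0.1, -1.2, -0.2]
grip_width: 0.399
gripper_force: 0.0
t 2.5 tcp [ 524.2 -224.8  179.9] F [-0.1 -1.2 -0.2] g 0.39933061176095713
[[ 0.125  0.992  0.003]
 [ 0.992 -0.125  0.   ]
 [ 0.001  0.003 -1.   ]]
shift [ -2.6  -2.3 146.9] yaw 0.2 joints [ 0.54  0.59 -0.29  1.8   0.22  0.79  0.02]
[{'extent': [182.6, 35.2, 314.8, 209.7], 'confidence': 0.63}]
[309.20199932 199.71010556]
```

View pics/w1.png

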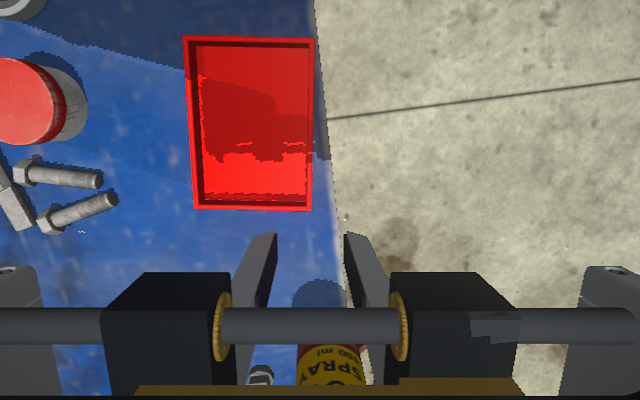

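The wrist view shows the tray rim with corners (183,37), (314,37), (312,210) and (193,208). The predicted grip point (309,200) falls on its +x wall. The spray can shows at the bottom, so I check its clearance.

```bash
python3 - <<'E'
from h import *
S=camera("scene");p=camera("wrist")
u=lambda x,y:(x/2.9+180,y/2.9+110)
print("spray base",atz(S,*u(600,180),0),"oil base",atz(S,*u(710,248),0))
for c in [(183,37),(314,37),(312,210),(193,208)]: print(np.round(atz(p,*c,28)))
E
python3 go.py 522 -227 33 -7.4
```

```text
spray base [ 515.82136597 -397.49784193    0.        ] oil base [ 361.91625633 -416.72398035    0.        ]
[430. -76.  28.]
[539. -90.  28.]
[ 518. -238.   28.]
[ 407. -222.   28.]
t 2.7 tcp [ 521.9 -227.2  180.8] F [ 0.7 -0.1  0.2] g 0.40124225196166974
[[ 0.13   0.992 -0.001]
 [ 0.992 -0.13   0.   ]
 [ 0.    -0.001 -1.   ]]
shift [2.000e-01 1.000e-01 1.478e+02] yaw -0.0 joints [ 0.55  0.59 -0.29  1.79  0.22  0.79  0.02]
```

```bash
python3 -m jog '{"rows":[[[0.4,0,-2,50,0],[0.4,0,-2,100,0],[0.4,0,-2,130,0],[0.4,0,-2,148,0],[0.4,0,-2,148,0],[0,0,-2,148,0],[0,0,-2,148,0],[0,0,-2,148,0],[0,0,-2,148,0]]]}' 25; python3 - <<'E'
from h import *
st()
E
```

```text
time_s: 3.82
tcp_pos: [521.1, -227.3, 33.0]
orientation: [0.752, 0.66, 0.001, 0.001]
force: [2.2, 0.7, 0.7]
grip_width: 0.03
gripper_force: 25.0
t 3.825 tcp [ 521.1 -227.3   33. ] F [2.2 0.7 0.7] g 0.030457872234339968
[[ 0.13   0.992  0.002]
 [ 0.992 -0.13  -0.001]
 [-0.     0.003 -1.   ]]
```

```bash
python3 -m jog '{"rows":[[[0,8,-3,0,0],[0,24,-9,0,0.5],[0,42,-15,0,1],[0,60,-21,0,1.4],[0,78,-28,0,1.8],[0,96,-34,0,2.2],[0,114,-40,0,2.6],[0,132,-47,0,3],[0,150,-53,0,3.4],[0,164,-58,0,3.4],[0,171,-60.5,0,3.4],[0,171,-60.5,0,3.4]]]}' 25; python3 - <<'E'
from h import *
st()
T=camera("top");S=camera("scene");w=camera("wrist")
a=cv2.resize(T["color"][140:260,150:400,::-1],None,fx=3,fy=3,interpolation=3)
cv2.imwrite("pics/a.png",a)
cv2.imwrite("pics/w2.png",w["color"][:,:,::-1])
b=cv2.resize(S["color"][150:310,180:400,::-1],None,fx=3,fy=3,interpolation=3);cv2.imwrite("pics/b.png",b)
import pickle;pickle.dump((T,S,w),open("v.pkl","wb"))
E
```

```text
time_s: 5.32
tcp_pos: [481.5, -47.6, 33.0]
orientation: [0.77, 0.638, 0.0, -0.0]
force: [0.4, -2.0, 7.4]
grip_width: 0.025
gripper_force: 25.0
t 5.325 tcp [481.5 -47.6  33. ] F [ 0.4 -2.   7.4] g 0.025249170720691275
[[ 0.186  0.983 -0.   ]
 [ 0.983 -0.186  0.   ]
 [ 0.    -0.    -1.   ]]
```

View pics/w2.png

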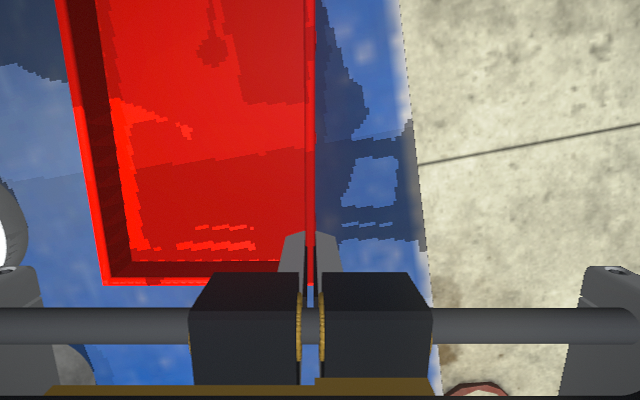

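The tray is gripped and lined up with the tool: its right wall is vertical at x≈310 and its end wall at row ≈284. I now close the remaining 25 mm to the stop.

```bash
python3 -m jog '{"rows":[[[0,4,0,0,0],[0,9,0,0,0],[0,14,0,0,0],[0,17,0,0,0],[0,19,0,0,0],[0,21,0,0,0],[0,23,0,0,0]]]}' 25; python3 - <<'E'
from h import *
st()
T=camera("top");S=camera("scene")
a=cv2.resize(T["color"][150:250,160:400,::-1],(720,300),interpolation=3)
b=cv2.resize(S["color"][185:285,190:430,::-1],(720,300),interpolation=3);cv2.imwrite("pics/ab.png",np.vstack([a,b]))
E
```

```text
time_s: 6.35
tcp_pos: [484.4, -28.1, 33.0]
orientation: [0.771, 0.637, -0.002, 0.0]
force: [-1.4, -8.2, 9.5]
grip_width: 0.033
gripper_force: 25.0
t 6.35 tcp [484.4 -28.1  33. ] F [-1.4 -8.2  9.5] g 0.03289576386209994
[[ 0.189  0.982 -0.003]
 [ 0.982 -0.189 -0.003]
 [-0.003 -0.002 -1.   ]]
```

View pics/ab.png

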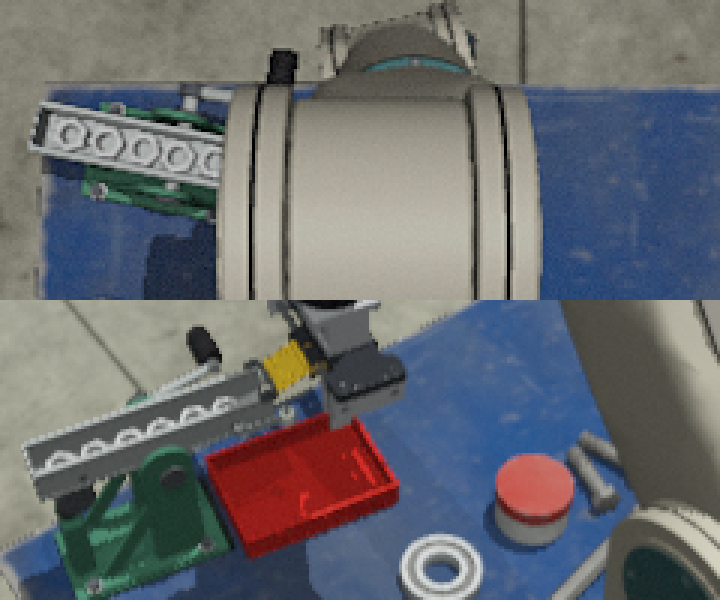

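Contact: -8 N along y, and the tray stands under the mouth against the bumper (scene crop, corners ≈(208,462), (248,553), (398,490)). I release and back off so I can check from above.

```bash
python3 -m jog '{"rows":[[[0.2,21,0,0,0],[0.3,20,0,0,0],[0.3,20,0,0,0],[0.3,20,0,-15,0],[0.3,20,0,-32,0],[0.3,0,0,-50,0],[0.3,-40,0,-80,0],[0.3,-90,0,-130,0],[0.3,-140,0,-170,0],[0,-180,0,-200,0],[0,-180,0,-200,0]]]}' 25 | head -3; python3 - <<'E'
from h import *
T=camera("top");S=camera("scene")
a=cv2.resize(T["color"][150:240,160:360,::-1],(800,360),interpolation=3)
b=cv2.resize(S["color"][190:280,190:390,::-1],(533,240),interpolation=3);b=np.hstack([b,np.zeros((240,267,3),np.uint8)]);cv2.imwrite("pics/c.png",np.vstack([a,b]))
for c in ("tray","lever_grip","shutter"): print(c,find_in(T,c)[:1],find_in(S,c)[:1])
E
```

```text
time_s: 7.82
tcp_pos: [452.3, -209.0, 235.8]
orientation: [0.774, 0.634, 0.001, 0.003]
tray [{'extent': [178.6, 189.8, 188.0, 199.1], 'confidence': 0.63}] [{'extent': [264.7, 220.8, 326.1, 270.7], 'confidence': 0.68}]
lever_grip [{'extent': [170.5, 166.9, 273.5, 222.9], 'confidence': 0.92}] [{'extent': [199.1, 195.2, 293.5, 258.9], 'confidence': 0.91}]
shutter [{'extent': [257.0, 200.4, 274.4, 220.7], 'confidence': 0.72}] [{'extent': [275.2, 198.0, 290.1, 214.7], 'confidence': 0.67}]
```

View pics/c.png

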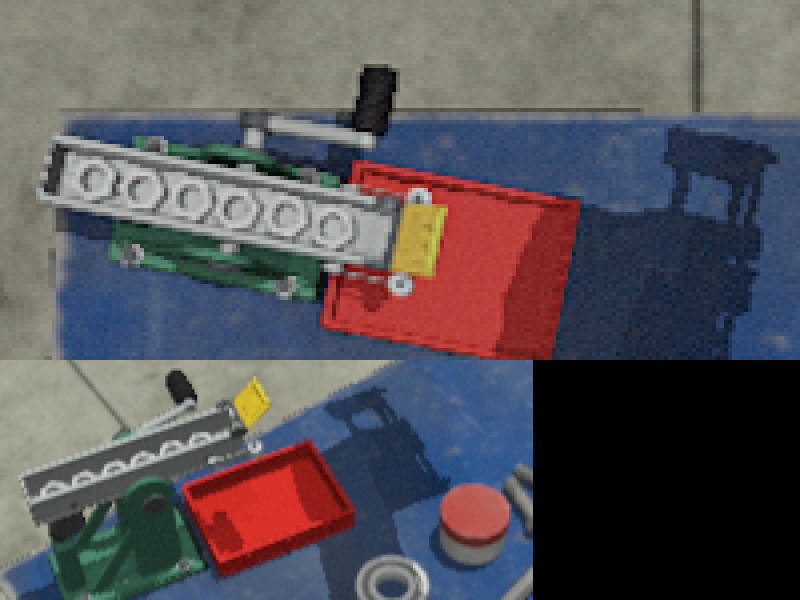

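The tray sits square under the mouth, against the stop: top-view crop corners (355,162), (578,203), (322,327). The shutter is still up at (420,240). I refit the feeder pose and the tray.

```bash
cat > fit2.py <<'E'
from h import *
from scipy.optimize import least_squares
S=camera("scene");T=camera("top")
t=lambda x,y:(T,x/4+160,y/4+150)
s=lambda x,y:(S,x*.375+190,(y-360)*.375+190)
def W(q,l): 
    return np.array([q[0]+np.cos(q[2])*l[0]-np.sin(q[2])*l[1],q[1]+np.sin(q[2])*l[0]+np.cos(q[2])*l[1],l[2]])
def run(obs,x0):
    f=lambda q:np.concatenate([proj(o[0],W(q,l))-np.array(o[1:]) for l,o in obs])
    r=least_squares(f,x0,loss="soft_l1");print(np.round(r.x,3));print(np.round(r.fun.reshape(-1,2),1).tolist());return r.x
f=run([((79,-70,138),t(376,100)),((79,-70,138),s(181,387)),((-18,106,158),t(40,199)),((18,106,158),t(54,137)),((18,106,158),s(21,474)),((-18,106,158),s(38,505))],[469,162,-.187])
k=run([((55,75,28),t(355,162)),((55,-75,28),t(579,201)),((-55,75,28),t(322,327)),((-55,75,28),s(218,555)),((55,75,28),s(183,487)),((55,-75,28),s(307,443)),((-55,-75,28),s(354,517))],[447,47,-.187])
print("tray want",W(f,(0,-117,0)))
print("edge mid",tri([t(439,242),s(264,389)]),"hinge mid",tri([t(399,238),s(245,407)]),"grip",tri([t(376,100),s(181,387)]))
print("hinge model",W(f,(0,-103,159)),"grip model",W(f,(79,-70,138)))
E
python3 fit2.py; python3 go.py 530 80 250 -10.7
```

```text
[ 4.69014e+02  1.62733e+02 -1.86000e-01]
[[0.1, 0.2], [-0.8, 0.2], [0.7, 0.4], [0.6, 0.9], [-0.3, -0.1], [-2.9, -1.5]]
[ 4.42102e+02  4.27630e+01 -1.86000e-01]
[[0.4, 0.6], [0.1, 1.3], [0.0, 0.3], [-0.3, 2.0], [-1.4, -1.0], [0.3, -1.7], [-0.7, -2.9]]
tray want [447.4035542   47.74640268   0.        ]
edge mid [443.5328358   35.07825801 182.54344717] hinge mid [445.93325205  58.05620998 170.26462834] grip [533.3537907   78.45923008 138.95548832]
hinge model [449.98943428  61.50551691 159.        ] grip model [533.725439    79.34596287 138.        ]
t 8.325 tcp [ 452.6 -202.7  232. ] F [ 0.7 -0.8 -0. ] g 0.004011464545981656
[[ 0.186  0.983 -0.001]
 [ 0.983 -0.186  0.001]
 [ 0.    -0.001 -1.   ]]
shift [292.2  23.4 -17.9] yaw -0.0 joints [ 0.54  0.42 -0.25  1.93  0.14  0.81  0.03]
```

```bash
python3 -m jog '{"rows":[[[0,45,-20,20,0],[0,90,-42,60,0],[0,120,-51,110,0],[0,130,-51,160,0],[0,130,-51,190,0],[0,130,-51,197,0],[0,138,-51,197,0],[0,146,-51,197,0],[0,154,-51,197,0],[0,158,-51,197,0],[0,162,-51,197,0]]]}' 25 ; python3 go.py 530 80 250 -10.7
```

```text
time_s: 9.7
tcp_pos: [432.7, -35.8, 35.9]
orientation: [0.771, 0.637, -0.001, 0.001]
force: [-1.3, -4.0, 2.4]
grip_width: 0.004
gripper_force: 2.0
t 9.7 tcp [432.7 -35.8  35.9] F [-1.3 -4.   2.4] g 0.004483557998826594
[[ 0.189  0.982 -0.   ]
 [ 0.982 -0.189 -0.002]
 [-0.002  0.    -1.   ]]
shift [ 131.7   73.7 -214.4] yaw -0.2 joints [ 0.16  0.71 -0.21  2.25  0.62  0.24 -0.79]
```

```bash
python3 -m jog '{"rows":[[[0,2,0,0,0],[0,4,0,0,0],[0,5,0,0,0]]]}' 25 ; python3 go.py 530 80 250 -10.7|tail -1
```

```text
time_s: 10.07
tcp_pos: [432.9, -34.2, 35.8]
orientation: [0.772, 0.636, -0.003, 0.002]
force: [-1.3, -12.9, 7.6]
grip_width: 0.008
gripper_force: 6.4
shift [ 129.3   73.1 -215.1] yaw -0.4 joints [ 0.15  0.71 -0.21  2.24  0.61  0.24 -0.8 ]
```

The tray is firmly against the stop (13 N, no further travel). Next I go over the lever.

```bash
python3 -m jog '{"rows":[[[0,-15,0,0,0],[0,-25,0,-30,0],[0,-30,10,-85,0],[0,-30,20,-140,0],[0,-20,35,-195,0],[0,20,55,-224,0],[0,70,70,-224,0],[0,110,77,-224,0],[0,126,77,-224,0],[0,126,77,-205,0],[0,126,77,-170,0],[0,126,77,-160,0]]]}' 25 ; python3 go.py 533.7 79.3 176 -10.7; cat > look.py <<'E'
from h import *
import sys
Q=(469.0,162.7,-.186)
def W(l): 
    c,s=np.cos(Q[2]),np.sin(Q[2]);return np.array([Q[0]+c*l[0]-s*l[1],Q[1]+s*l[0]+c*l[1],l[2]])
S=camera("scene");o=get_obs()
im=S["color"]
# tray: non red pixels inside the inner floor polygon
poly=np.array([proj(S,W(l)) for l in [(-50,-50,4),(50,-50,4),(50,-187,4),(-50,-187,4)]]).round().astype(np.int32)
m=np.zeros(im.shape[:2],np.uint8);cv2.fillPoly(m,[poly],1)
r,g,b=[im[:,:,i].astype(int) for i in range(3)]
grey=((m>0)&(g>70)&(r-g<50)).astype(np.uint8)
n,_,stt,cen=cv2.connectedComponentsWithStats(grey)
print("t",round(o["time_s"],2),"z",round(o["tcp_pos"][2],1),"F",np.round(o["force"],1),"traygrey",int(grey.sum()),[(int(a[4]),c.round().tolist()) for a,c in zip(stt[1:],cen[1:]) if a[4]>8])
print("nuts",[(np.round((np.array(f["extent"][:2])+f["extent"][2:])/2).tolist(),round(f["confidence"],2)) for f in find_in(S,"nut_1")])
if len(sys.argv)>1: save(S,sys.argv[1],(185,180,345,300),5)
E
python3 look.py
```

```text
time_s: 11.58
tcp_pos: [531.4, 78.1, 193.6]
orientation: [0.771, 0.637, -0.002, -0.001]
force: [1.0, -0.2, -0.7]
grip_width: 0.006
gripper_force: 0.0
t 11.575 tcp [531.4  78.1 193.6] F [ 1.  -0.2 -0.7] g 0.0063337553718430814
[[ 0.188  0.982 -0.004]
 [ 0.982 -0.188 -0.001]
 [-0.002 -0.004 -1.   ]]
shift [ 1.6  2.1 17.6] yaw -0.1 joints [ 0.18  0.57 -0.58  1.86  0.41  0.84 -0.79]
t 11.62 z 193.5 F [ 0.1 -0.1 -0.4] traygrey 0 []
nuts []
```

```bash
python3 -m jog '{"rows":[[[0,2,2,12,0],[0,2,2,18,0],[0,2,2,22,0],[0,2,2,26,0],[0,2,2,30,0],[0,2,2,34,0],[0,2,2,38,0],[0,2,2,41,0],[0,2,2,43,0],[0,2,2,43,0]]]}' 25 ; python3 look.py l1.png; python3 - <<'E'
from h import *
T=camera("top");w=camera("wrist")
print([f["extent"] for f in find_in(T,"nut_1")])
a=cv2.imread("pics/l1.png");a=cv2.resize(a,(533,400))
b=cv2.resize(T["color"][155:235,160:290,::-1],(260,160));c=cv2.resize(w["color"][:,:,::-1],(260,163))
d=np.zeros((400,800,3),np.uint8);d[:,:533]=a;d[:160,536:796]=b;d[200:363,536:796]=c;cv2.imwrite("pics/l1b.png",d)
E
```

```text
time_s: 12.92
tcp_pos: [535.1, 77.1, 153.1]
orientation: [0.771, 0.636, -0.002, 0.002]
force: [-1.7, -6.6, 9.0]
grip_width: 0.007
gripper_force: 4.4
t 12.97 z 153.2 F [-2.5 -7.1  9.8] traygrey 17 [(16, [286.0, 233.0])]
nuts []
[[179.0, 188.5, 186.9, 196.9], [192.7, 197.1, 201.0, 203.3]]
```

View pics/l1b.png

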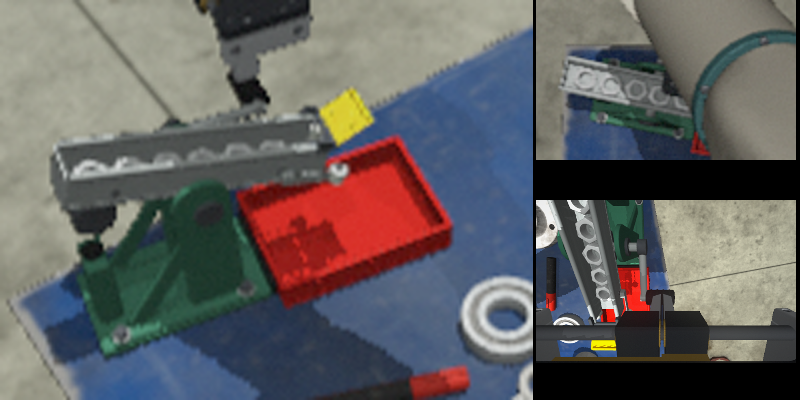

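The scene crop shows the trough tipping, with the tray empty apart from the feeder's shadow, and the roller at (338,170) showing over the tray. The wrist view (lower right) looks straight down the trough with all six nuts in it, so I use it to track nut positions numerically.

```bash
cat > look2.py <<'E'
from h import *
import sys
from scipy.optimize import brentq
Q=(469.0,162.7,-.186);c,s=np.cos(Q[2]),np.sin(Q[2]);Rz=np.array([[c,-s,0],[s,c,0],[0,0,1]])
w=camera("wrist");S=camera("scene");o=get_obs()
z=o["tcp_pos"][2];th=brentq(lambda a:156.5+18*np.cos(a)-70*np.sin(a)-z,-.3,1)
print("t",round(o["time_s"],2),"z",round(z,1),"theta",round(th,3),"F",np.round(o["force"],1))
def plane(u,v,h):
    O,d=ray(w,u,v);O=Rz.T@(O-[Q[0],Q[1],120]);d=Rz.T@d
    n=np.array([0,-np.sin(th),np.cos(th)]);k=(h-n@O)/(n@d);P=O+k*d
    return P[0],-P[1]*np.cos(th)-P[2]*np.sin(th)
L=[]
for f in find_in(w,"nut_1"):
    e=f["extent"];u,v=(e[0]+e[2])/2,(e[1]+e[3])/2;x,p=plane(u,v,15);g=Rz.T@(atz(w,u,v,10)-[Q[0],Q[1],0])
    L.append((round(v),round(u),round(x),round(100-p),g[:2].round().tolist(),round(f["confidence"],2)))
for l in sorted(L): print("v,u,x,behind lip | on tray floor:",*l)
def grey(p):
    im=p["color"];poly=np.array([proj(p,Rz@np.array(l,float)+[Q[0],Q[1],0]) for l in [(-50,-50,4),(50,-50,4),(50,-187,4),(-50,-187,4)]]).round().astype(np.int32)
    m=np.zeros(im.shape[:2],np.uint8);cv2.fillPoly(m,[poly],1);r,g,b=[im[:,:,i].astype(int) for i in range(3)]
    k=((m>0)&(g>60)&(r-g<50)&(abs(g-b)<40)).astype(np.uint8);n,_,a,q=cv2.connectedComponentsWithStats(k)
    return int(k.sum()),[(int(i[4]),j.round().tolist()) for i,j in zip(a[1:],q[1:]) if i[4]>10]
print("scene tray",grey(S))
cv2.imwrite("pics/lastw.png",w["color"][:,:,::-1]);cv2.imwrite("pics/lasts.png",S["color"][:,:,::-1])
E
python3 look2.py
```

```text
t 13.28 z 153.2 theta 0.297 F [-1.9 -6.4  8.8]
v,u,x,behind lip | on tray floor: 18 105 -8 148 [-85.0, 78.0] 0.95
v,u,x,behind lip | on tray floor: 75 125 -6 125 [-75.0, 35.0] 0.65
v,u,x,behind lip | on tray floor: 130 139 -7 98 [-69.0, -10.0] 0.76
v,u,x,behind lip | on tray floor: 183 155 -6 68 [-61.0, -57.0] 0.67
v,u,x,behind lip | on tray floor: 228 166 -8 37 [-56.0, -100.0] 0.94
scene tray (16, [(16, [286.0, 233.0])])
```

```bash
python3 -m jog '{"rows":[[[0,0,0,2,0],[0,0,0,4,0],[0,0,0,6,0],[0,0,0,7,0],[0,0,0,7,0]]]}' 25 | head -1; python3 look2.py; python3 -m jog '{"rows":[[[0,0,0,1,0],[0,0,0,2,0],[0,0,0,2,0]]]}' 25 | head -1; python3 look2.py
```

```text
time_s: 13.95
t 14.05 z 146.1 theta 0.396 F [-1.6 -7.4  7.6]
v,u,x,behind lip | on tray floor: 75 114 -6 126 [-80.0, 34.0] 0.92
v,u,x,behind lip | on tray floor: 134 134 -7 98 [-71.0, -13.0] 0.9
v,u,x,behind lip | on tray floor: 181 173 6 71 [-41.0, -54.0] 0.66
v,u,x,behind lip | on tray floor: 187 150 -8 67 [-62.0, -59.0] 0.87
v,u,x,behind lip | on tray floor: 231 165 -8 35 [-54.0, -100.0] 0.6
scene tray (46, [(46, [283.0, 235.0])])
time_s: 14.48
t 14.57 z 144.2 theta 0.423 F [-1.8 -6.4  7.4]
v,u,x,behind lip | on tray floor: 21 82 -9 147 [-98.0, 74.0] 0.63
v,u,x,behind lip | on tray floor: 79 109 -7 125 [-83.0, 31.0] 0.83
v,u,x,behind lip | on tray floor: 135 129 -8 98 [-73.0, -13.0] 0.73
v,u,x,behind lip | on tray floor: 188 149 -8 67 [-62.0, -59.0] 0.79
v,u,x,behind lip | on tray floor: 230 164 -8 35 [-53.0, -98.0] 0.63
scene tray (50, [(50, [282.0, 235.0])])
```

```bash
python3 -m jog '{"rows":[[[0,0,0,1,0],[0,0,0,1.5,0],[0,0,0,1.5,0]]]}' 25 | head -1; python3 look2.py|cut -d: -f2; python3 -m jog '{"rows":[[[0,0,0,1,0],[0,0,0,1.5,0],[0,0,0,1.5,0]]]}' 25 | head -1; python3 look2.py|cut -d: -f2
```

```text
time_s: 15.0
t 15.1 z 142.7 theta 0.444 F [-0.8 -6.3  7.1]
 23 78 -10 147 [-100.0, 73.0] 0.96
 80 106 -8 125 [-85.0, 30.0] 0.79
 134 128 -7 99 [-73.0, -13.0] 0.67
 189 147 -9 67 [-63.0, -59.0] 0.9
 232 164 -9 34 [-53.0, -99.0] 0.58
scene tray (56, [(55, [281.0, 236.0])])
time_s: 15.52
t 15.62 z 141.1 theta 0.466 F [-1.5 -5.9  7.6]
 81 103 -8 125 [-87.0, 29.0] 0.64
 139 127 -8 97 [-74.0, -16.0] 0.73
 191 148 -8 65 [-62.0, -61.0] 0.56
 231 163 -9 34 [-53.0, -97.0] 0.82
scene tray (58, [(58, [281.0, 236.0])])
```

```bash
python3 -m jog '{"rows":[[[0,0,0,1,0],[0,0,0,1.5,0],[0,0,0,1.5,0]]]}' 25 | head -1; python3 look2.py|cut -d: -f2
```

```text
time_s: 16.05
t 16.15 z 139.6 theta 0.487 F [-1.5 -4.8  7.2]
 23 66 -11 147 [-107.0, 72.0] 0.96
 139 127 -7 97 [-73.0, -16.0] 0.66
 178 170 7 74 [-41.0, -49.0] 0.48
 190 149 -7 66 [-60.0, -60.0] 0.86
 230 162 -9 35 [-53.0, -96.0] 0.79
scene tray (64, [(64, [280.0, 237.0])])
```

```bash
python3 -m jog '{"rows":[[[0,0,0,1,0],[0,0,0,1.5,0],[0,0,0,1.5,0]]]}' 25 | head -1; python3 look2.py|cut -d: -f2
```

```text
time_s: 16.58
t 16.68 z 138.1 theta 0.509 F [-1.5 -6.4  7.1]
 24 63 -11 148 [-109.0, 71.0] 0.82
 83 100 -7 125 [-88.0, 28.0] 0.96
 141 125 -8 97 [-74.0, -18.0] 0.88
 193 144 -10 64 [-64.0, -61.0] 0.89
 228 160 -10 36 [-54.0, -94.0] 0.61
scene tray (63, [(63, [280.0, 237.0])])
```

```bash
python3 -m jog '{"rows":[[[0,0,0,1,0],[0,0,0,1.5,0],[0,0,0,1.5,0]]]}' 25 | head -1; python3 look2.py|cut -d: -f2
```

```text
time_s: 17.1
t 17.2 z 136.6 theta 0.53 F [-1.2 -5.   7.4]
 24 58 -11 148 [-112.0, 71.0] 0.71
 86 98 -7 125 [-88.0, 26.0] 0.95
 144 124 -8 96 [-74.0, -19.0] 0.7
 191 145 -9 66 [-63.0, -60.0] 0.78
 231 162 -10 33 [-52.0, -96.0] 0.64
scene tray (73, [(73, [279.0, 238.0])])
```

```bash
python3 -m jog '{"rows":[[[0,0,0,1,0],[0,0,0,1.5,0],[0,0,0,1.5,0]]]}' 25 | head -1; python3 look2.py|cut -d: -f2
```

```text
time_s: 17.62
t 17.73 z 135.2 theta 0.551 F [-1.5 -4.7  6.4]
 26 55 -11 148 [-114.0, 69.0] 0.85
 88 94 -8 124 [-91.0, 25.0] 0.97
 145 122 -9 96 [-76.0, -20.0] 0.73
 193 146 -8 65 [-61.0, -60.0] 0.76
 229 159 -11 34 [-54.0, -93.0] 0.55
scene tray (75, [(75, [279.0, 238.0])])
```

```bash
python3 -m jog '{"rows":[[[0,0,0,1,0],[0,0,0,1.5,0],[0,0,0,1.5,0]]]}' 25 | head -1; python3 look2.py|cut -d: -f2
```

```text
time_s: 18.15
t 18.25 z 133.7 theta 0.573 F [-1.2 -5.   6.7]
 27 48 -12 148 [-118.0, 69.0] 0.66
 89 91 -8 124 [-92.0, 24.0] 0.76
 147 122 -8 95 [-75.0, -22.0] 0.77
 194 145 -9 64 [-61.0, -61.0] 0.68
 229 162 -9 35 [-50.0, -92.0] 0.88
scene tray (81, [(81, [278.0, 238.0])])
```

```bash
python3 -m jog '{"rows":[[[0,0,0,1,0],[0,0,0,1.2,0],[0,0,0,1.2,0]]]}' 25 | head -1; python3 look2.py|cut -d: -f2
```

```text
time_s: 18.68
t 18.77 z 132.5 theta 0.59 F [-1.1 -4.   6. ]
 30 47 -12 147 [-118.0, 66.0] 0.82
 91 89 -9 124 [-94.0, 22.0] 0.56
 148 121 -8 95 [-75.0, -22.0] 0.96
 195 143 -10 64 [-62.0, -62.0] 0.71
 231 161 -11 32 [-51.0, -94.0] 0.63
 318 176 -40 -95 [-47.0, -180.0] 0.53
scene tray (82, [(82, [278.0, 239.0])])
```

```bash
python3 -m jog '{"rows":[[[0,0,0,1,0],[0,0,0,1.2,0],[0,0,0,1.2,0]]]}' 25 | head -1; python3 look2.py|cut -d: -f2
```

```text
time_s: 19.2
t 19.3 z 131.2 theta 0.609 F [-1.9 -4.5  5.7]
 36 55 -9 146 [-112.0, 62.0] 0.85
 99 90 -9 121 [-93.0, 17.0] 0.88
 153 120 -9 93 [-76.0, -26.0] 0.68
 174 170 10 79 [-37.0, -43.0] 0.5
 191 140 -10 67 [-64.0, -57.0] 0.95
 222 158 -9 41 [-52.0, -85.0] 0.75
 252 171 -13 8 [-44.0, -113.0] 0.75
scene tray (91, [(91, [277.0, 239.0])])
```

Sliding has begun at θ≈0.61, with the first nut at the lip. I hold there.

```bash
python3 -m jog '{"rows":[[[0,0,0,0,0],[0,0,0,0,0]]]}' 25 | head -1; python3 look2.py|cut -d: -f2
```

```text
time_s: 19.6
t 19.7 z 131.2 theta 0.609 F [-1.2 -3.2  5.6]
 148 118 -9 96 [-77.0, -22.0] 0.75
 193 141 -10 66 [-63.0, -59.0] 0.89
 223 161 -8 40 [-50.0, -86.0] 0.96
 249 171 -11 12 [-43.0, -110.0] 0.59
 269 215 12 -13 [-6.0, -129.0] 0.51
scene tray (186, [(112, [278.0, 238.0]), (74, [292.0, 244.0])])
```

```bash
python3 -m jog '{"rows":[[[0,0,0,0,0]]]}' 25 | head -1; python3 look2.py|cut -d: -f2
```

```text
time_s: 19.88
t 19.98 z 131.2 theta 0.609 F [-1.3 -3.8  5.6]
 195 143 -9 64 [-61.0, -61.0] 0.72
 216 228 32 45 [9.0, -80.0] 0.66
 229 161 -10 34 [-50.0, -91.0] 0.78
 253 219 19 7 [-2.0, -113.0] 0.39
scene tray (294, [(224, [277.0, 243.0]), (70, [292.0, 245.0])])
```

```bash
python3 - <<'E'
import cv2,numpy as np
a=cv2.resize(cv2.imread("pics/lastw.png")[0:300,0:330],(440,400),interpolation=3);b=cv2.resize(cv2.imread("pics/lasts.png")[190:280,250:331],(360,400),interpolation=3)
cv2.imwrite("pics/v8.png",np.hstack([a,b]))
E
```

```text
(no output)
```

View pics/v8.png

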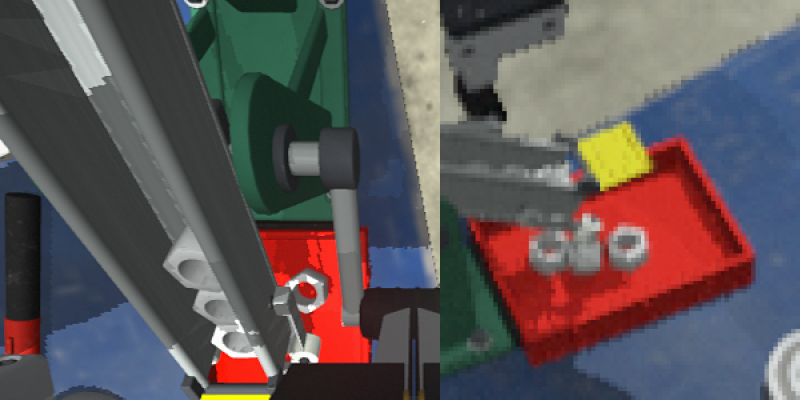

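The wrist view shows three nuts still in the trough, the first about 8 mm behind the lip. Scene shows three pieces in the tray at about (550,250), (585,250) and (630,245). I ease back at once.

```bash
python3 -m jog '{"rows":[[[0,0,0,-12,0],[0,0,0,-20,0],[0,0,0,-28,0],[0,0,0,-36,0],[0,0,0,-42,0],[0,0,0,-48,0],[0,0,0,-70,0],[0,0,0,-90,0],[0,0,0,-90,0]]]}' 25 | head -2; python3 look2.py|cut -d: -f2; python3 - <<'E'
from h import *
w=camera("wrist");S=camera("scene")
a=cv2.resize(w["color"][0:330,0:330,::-1],(400,400),interpolation=3);b=cv2.resize(S["color"][190:280,240:330,::-1],(400,400),interpolation=3)
cv2.imwrite("pics/v9.png",np.hstack([a,b]))
E
```

```text
time_s: 21.15
tcp_pos: [536.4, 80.9, 221.8]Traceback (most recent call last):
  File "look2.py", line 6, in <module>
    z=o["tcp_pos"][2];th=brentq(lambda a:156.5+18*np.cos(a)-70*np.sin(a)-z,-.3,1)
                         ~~~~~~^^^^^^^^^^^^^^^^^^^^^^^^^^^^^^^^^^^^^^^^^^^^^^^^^^
    r = _zeros._brentq(f, a, b, xtol, rtol, maxiter, args, full_output, disp)
ValueError: f(a) and f(b) must have different signs
```

View pics/v9.png

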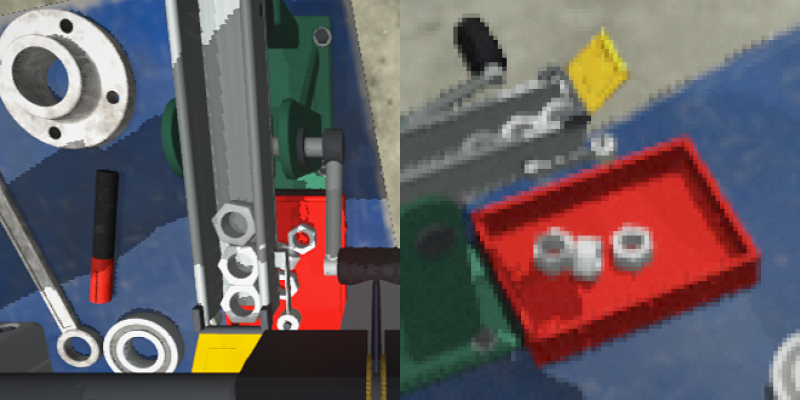

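The last picture shows three nuts in the tray (right crop: (555,250), (588,258), (632,247)) and three left in the trough just behind the lip. The trough is level again. Next I locate the shutter precisely.

```bash
cat > sh.py <<'E'
from h import *
Q=(469.0,162.7,-.186);c,s=np.cos(Q[2]),np.sin(Q[2]);Rz=np.array([[c,-s,0],[s,c,0],[0,0,1]])
F=lambda P:(Rz.T@(np.array(P)-[Q[0],Q[1],0])).round(1).tolist()
V={k:camera(k) for k in("scene","top","wrist")}
def yel(p,box):
    im=p["color"].astype(int);r,g,b=im[:,:,0],im[:,:,1],im[:,:,2]
    k=((r>130)&(g>120)&(b<90)&(b<g*.55)&(g>r*.75)).astype(np.uint8);m=np.zeros_like(k);m[box[1]:box[3],box[0]:box[2]]=1;k&=m
    n,l,a,q=cv2.connectedComponentsWithStats(k)
    if n<2: return None
    i=1+np.argmax(a[1:,4]);return q[i],int(a[i,4]),cv2.boxPoints(cv2.minAreaRect(np.argwhere(l==i)[:,::-1].astype(np.float32))).round(1).tolist()
for k,b in(("scene",(240,180,330,290)),("top",(240,180,300,240)),("wrist",(0,0,640,300))):
    r=yel(V[k],b);print(k,r)
    if r: print("  at y_f≈-116,z 170:",F(atz(V[k],*r[0],170)))
q=[(V[k],*yel(V[k],b)[0]) for k,b in(("scene",(240,180,330,290)),("top",(240,180,300,240))) if yel(V[k],b)]
if len(q)==2: print("centroid tri",F(tri(q)))
for f in find_in(V["wrist"],"nut_1"):
    e=f["extent"];u=((e[0]+e[2])/2,(e[1]+e[3])/2);print("nut z136",F(atz(V["wrist"],*u,136)),"z12",F(atz(V["wrist"],*u,12)),round(f["confidence"],2))
for f in find_in(V["top"],"nut_1"):
    e=f["extent"];u=((e[0]+e[2])/2,(e[1]+e[3])/2);print("top nut z143",F(atz(V["top"],*u,143)),"z15",F(atz(V["top"],*u,15)),round(f["confidence"],2))
E
python3 sh.py; python3 go.py 437 -20 250 -10.7
```

```text
scene (array([283.77697842, 205.71223022]), 139, [[275.0, 207.0], [285.0, 197.0], [292.5, 204.5], [282.5, 214.5]])
  at y_f≈-116,z 170: [-0.9, -117.0, 170.0]
top None
wrist (array([185.33214604, 287.06144256]), 1123, [[160.0, 299.0], [160.0, 276.0], [215.0, 276.0], [215.0, 299.0]])
  at y_f≈-116,z 170: [-5.5, -106.7, 170.0]
nut z136 [-7.5, -41.9, 136.0] z12 [-52.6, -64.9, 12.0] 0.76
nut z136 [-4.6, -68.8, 136.0] z12 [-48.2, -105.7, 12.0] 0.68
nut z136 [-6.8, -93.3, 136.0] z12 [-51.5, -143.0, 12.0] 0.64
nut z136 [26.2, -62.4, 136.0] z12 [-1.3, -96.0, 12.0] 0.63
nut z136 [33.1, -52.7, 136.0] z12 [9.1, -81.3, 12.0] 0.56
nut z136 [24.1, -82.1, 136.0] z12 [-4.5, -126.1, 12.0] 0.44
t 21.6 tcp [535.3  80.9 220.1] F [-0.5  0.5 -1.4] g 0.002543052876284604
[[ 0.188  0.982 -0.001]
 [ 0.982 -0.188 -0.   ]
 [-0.    -0.001 -1.   ]]
shift [-117.6  -77.6  -29.8] yaw -0.1 joints [ 0.19  0.54 -0.6   1.82  0.38  0.89 -0.77]
```

```bash
python3 - <<'E'
from h import *
exec(open("sh.py").read().split("V={")[0].split("import *")[1])
T=camera("top");S=camera("scene")
im=cv2.imread("pics/c.png")[:360].astype(int);b,g,r=im[:,:,0],im[:,:,1],im[:,:,2]
k=((r>130)&(g>120)&(b<g*.55)).astype(np.uint8);n,l,a,q=cv2.connectedComponentsWithStats(k);i=1+np.argmax(a[1:,4]);u=q[i]
print(u,a[i]);pt=(T,u[0]/4+160-.375,u[1]/4+150-.375);print(F(atz(*pt,170)));P=tri([pt,(S,283.8,205.7)]);print("centroid",F(P),np.round(P))
E
python3 go.py 441.8 34.5 240 -10.7
```

```text
[419.26       239.28285714] [ 392  204   56   72 2800]
[0.4, -114.6, 170.0]
centroid [-0.2, -115.9, 170.1] [447.  49. 170.]
t 21.7 tcp [535.4  81.  220.4] F [ 1.   0.1 -0.2] g 0.0036629399917211276
[[ 0.188  0.982 -0.   ]
 [ 0.982 -0.188  0.   ]
 [-0.    -0.    -1.   ]]
shift [-63.2 -83.2 -19.6] yaw -0.1 joints [ 0.19  0.54 -0.6   1.82  0.38  0.89 -0.77]
```

```bash
python3 -m jog '{"rows":[[[0,0,-5,-20,0],[0,-15,-30,-25,0],[0,-40,-60,-25,0],[0,-63,-81,-25,0],[0,-63,-81,-25,0],[0,-63,-81,-5,0],[0,-63,-81,8,0],[0,-63,-81,16,0],[0,-63,-81,22,0],[0,-63,-81,28,0],[0,-63,-81,34,0],[0,-63,-81,34,0]]]}' 25 ; python3 sh.py; python3 go.py 443.8 34.1 147 -10.7
```

```text
time_s: 23.2
tcp_pos: [443.9, 34.5, 186.3]
orientation: [0.771, 0.637, -0.0, -0.0]
force: [-0.2, 0.5, -1.2]
grip_width: 0.002
gripper_force: 0.0
scene (array([285.4137931 , 209.20689655]), 87, [[278.3999938964844, 205.1999969482422], [290.70001220703125, 201.10000610351562], [294.0, 211.0], [281.70001220703125, 215.10000610351562]])
  at y_f≈-116,z 170: [-14.2, -116.0, 170.0]
top None
wrist (array([308.2330168 , 221.81994156]), 2738, [[273.0, 201.0], [345.0, 201.0], [345.0, 258.0], [273.0, 258.0]])
  at y_f≈-116,z 170: [-3.2, -113.1, 170.0]
nut z136 [-1.9, -92.7, 136.0] z12 [-1.8, -112.3, 12.0] 0.77
nut z136 [-4.1, -42.4, 136.0] z12 [-5.4, -31.5, 12.0] 0.73
nut z136 [-3.4, -67.5, 136.0] z12 [-4.3, -71.9, 12.0] 0.64
nut z136 [-8.2, -101.4, 136.0] z12 [-11.9, -126.3, 12.0] 0.63
t 23.45 tcp [444.3  34.4 186.8] F [ 0.   0.3 -1.8] g 0.005671510822906106
[[ 0.188  0.982  0.001]
 [ 0.982 -0.188  0.   ]
 [ 0.     0.    -1.   ]]
shift [-0.4 -0.4 39.8] yaw -0.1 joints [ 0.29  0.46 -0.59  2.1   0.4   0.69 -0.76]
```

```bash
python3 -m jog '{"rows":[[[0,0,0,6,0],[0,0,0,12,0],[0,0,0,18,0],[0,0,0,24,0],[0,0,0,30,0],[0,0,0,36,0],[0,0,0,41,0],[0,0,0,41,0]]]}' 25 ; python3 sh.py|grep -v nut; python3 go.py 443.8 34.1 147 -10.7|tail -1
```

```text
time_s: 24.45
tcp_pos: [443.8, 34.2, 145.2]
orientation: [0.771, 0.637, -0.0, -0.0]
force: [-0.8, -0.3, -0.6]
grip_width: 0.003
gripper_force: 0.3
scene (array([283. , 214.5]), 2, [[283.0, 215.0], [283.0, 215.0], [283.0, 214.0], [283.0, 214.0]])
  at y_f≈-116,z 170: [-28.6, -103.4, 170.0]
top None
wrist (array([308.17941176, 236.46764706]), 340, [[277.0, 234.0], [340.0, 234.0], [340.0, 240.0], [277.0, 240.0]])
  at y_f≈-116,z 170: [-3.1, -106.9, 170.0]
shift [-0.1 -0.2 -1.3] yaw -0.1 joints [ 0.23  0.53 -0.53  2.14  0.48  0.58 -0.83]
```

```bash
python3 -m jog '{"rows":[[[0,4,0,0,0],[0,8,0,0,0],[0,11,0,0,0],[0,14,0,0,0],[0,17,0,0,0],[0,19,0,0,0]]]}' 25 ; python3 sh.py|grep wrist; python3 go.py 443.8 34.1 147 -10.7|tail -1;  python3 -m jog '{"rows":[[[0,1.5,0,0,0],[0,3,0,0,0]]]}' 25
```

```text
time_s: 25.45
tcp_pos: [447.2, 52.5, 145.4]
orientation: [0.771, 0.637, -0.001, -0.0]
force: [-0.9, -8.8, -1.9]
grip_width: 0.004
gripper_force: 4.1
wrist None
shift [-18.7   0.1  -1.6] yaw -0.1 joints [ 0.19  0.53 -0.52  2.13  0.47  0.59 -0.86]
time_s: 25.95
tcp_pos: [447.2, 52.6, 145.4]
orientation: [0.771, 0.636, -0.003, 0.001]
force: [-1.9, -12.7, 1.6]
grip_width: 0.009
gripper_force: 6.3
```

```bash
python3 -m jog '{"rows":[[[0,2,0,0,0],[0,4,0,0,0],[0,4,0,0,0]]]}' 25; python3 -m jog '{"rows":[[[0,-6,0,0,0],[0,-20,0,0,0],[0,-40,0,0,0],[0,-60,0,-30,0],[0,-90,0,-90,0],[0,-120,0,-130,0],[0,-180,0,-130,0],[0,-240,0,-130,0],[0,-260,0,-130,0],[0,-260,0,-130,0]]]}' 25; python3 - <<'E'
from h import *
T=camera("top");S=camera("scene")
a=cv2.resize(T["color"][160:240,165:325,::-1],(600,300),interpolation=3);b=cv2.resize(S["color"][190:270,235:395,::-1],(600,300),interpolation=3)
cv2.imwrite("pics/v10.png",np.vstack([a,b]))
for k in("shutter","tray","oil_can","nut_1"):print(k,[f["extent"] for f in find_in(T,k)][:7])
E
```

```text
time_s: 26.32
tcp_pos: [447.2, 52.6, 145.4]
orientation: [0.772, 0.635, -0.005, 0.003]
force: [-2.2, -18.2, 4.7]
grip_width: 0.006
gripper_force: 9.5
time_s: 27.58
tcp_pos: [400.5, -196.6, 275.8]
orientation: [0.772, 0.636, 0.001, 0.001]
force: [0.2, 0.0, 0.7]
grip_width: 0.004
gripper_force: 0.0
shutter [[255.3, 200.8, 267.3, 218.5]]
tray []
oil_can [[464.0, 233.8, 473.0, 253.3]]
nut_1 [[269.0, 214.0, 273.0, 222.1], [263.3, 211.0, 268.2, 218.9], [243.1, 202.9, 246.4, 211.4], [229.1, 200.5, 237.2, 208.5], [252.5, 199.6, 256.0, 210.3]]
```

View pics/v10.png

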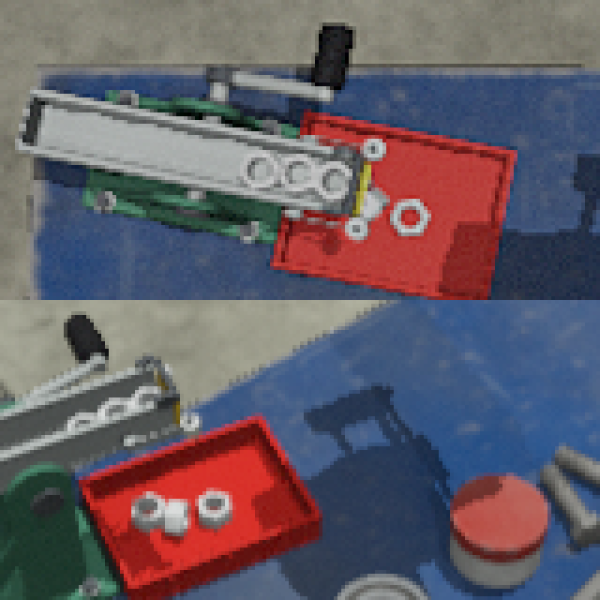

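The last picture shows three nuts in the tray and three behind the closed shutter. The yellow strip at (358,190) is only about 6 mm wide from above, which means it hangs vertical inside the rollers. The trough is level, and the oil can was not touched.

```bash
python3 -c "
from plant import *
print(sign_off())"
```

```text
the job is handed in; nothing more can be done
None
```

The job is handed in at about 28 s: three nuts are in the tray against the stop, three are left in the level trough, the shutter is pushed home in its clips (judged from position, push force and the final picture), and the oil can was not touched.

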